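# Lay the parts box label-up against the stop rail

### The arm

A 6-joint arm with a two-finger parallel gripper is mounted at the origin on the work surface. World frame = base frame: x ahead of the robot, y to its left, z up, the work surface at z = 0. Lengths are in mm, angles in rad, forces in N, time in s.
With the tool pointing down it reaches from about 325 to 850 mm from the base axis. Payload 4.4 kg.
Tool frame: the origin (TCP) lies on the centre line of the jaws, within the pads' length; the fingertips stand 8 mm ahead of it and the grasp point (between the pads) lies 11 mm behind it; z points along the fingers, y is the direction in which the jaws open and shut (so a half turn about z gives the same grasp; the last joint's range is limited). The gripper opens to 94 mm and grips with 3 to 60 N. Pads are 16 mm wide; open, the fingers measure 119 mm over their backs; the gripper's body (75 mm by 177 mm) begins 78 mm behind the grasp point.
Start: joints at [0.953, 0.207, 1.542, -0, 1.393, -0.15], TCP at [259.29, 513.221, 213.447] pointing down, gripper open.
Joint ranges: [-2.73, 2.73], [-0.86, 2.22], [0.23, 2.46], [-1.11, 4.25], [0.08, 2.63], [-2.82, 2.82]. Speed limits (rad/s): [2.79, 2.79, 3.14, 3.14, 3.14, 3.14].

### API

Orientations are given as a unit quaternion [x, y, z, w].
In Python, from station import env gives the robot as it stands. The module is installed in compiled form; this text tells all that it offers. Calls block until the motion is done:
- env.move_pose(position, orientation): joint-space move of the TCP to a pose.
- env.move_straight(position, rot=None, speed=150): straight line of the TCP; rot=None keeps the orientation; speed is the mean speed in mm/s.
- env.move_j(angles): joint-space move.
- env.move_gripper(opening, grip_force=None): opening from 0.0 (shut) to 1.0 (fully open); grip_force is the grip in N (None keeps the last); returns when the fingers have stopped.
- env.hold(seconds).
- env.ik(position, orientation): joint angles nearest the present ones, or None.
- env.camera(name): name is "side" or "top" or "wrist"; returns (picture, depth): 400x640x3 uint8, red, green, blue; 400x640 float32, mm along the optical axis (not along the pixel's ray), 0 where there is no reading.
- env.camera_info(name): a dict with "fx", "fy", "cx", "cy" (pixels), "R" (3x3) and "t" (3): a world point X has camera coordinates R X + t. Camera axes: x right, y down, z forward; pixel columns grow to the right and rows downward; lengths in mm; the calibration is good to about 2 mm. A picture is of the moment at which its call begins: read the wrist's pose just before it. camera_info takes no time and is no camera call; for the wrist camera it gives the pose at the moment of the call.
A pose or a line that the arm cannot do raises env.MotionError and nothing moves.
- env.job_done(): hands the job in, once; it reports no verdict.
Readings, each from a call of its own:
- env.get_clock(): time.
- env.get_qpos(): joint angles.
- env.get_dq(): joint speeds.
- env.get_effort(): joint torques, N m.
- env.get_tcp_pos(): TCP position.
- env.get_orientation(): TCP orientation.
- env.get_wrist_force(): force on the tool from outside, world axes, zero at the start.
- env.get_wrist_torque(): the same for the moment, N m.
- env.get_opening(): opening from 0.0 (shut) to 1.0 (fully open).
Only numpy, scipy, OpenCV 4.12 (cv2) and the standard library are available. Lean on these libraries where they do the work, as an engineer would, in place of code of your own. Each camera call takes 0.05 s, during which the arm holds its last target.

### The job

The green parts box stands on end on the sorting bench. With the fingers, push on its label side near the top to tip it over towards the robot so that it lies flat with its white label facing up, then push it along the table until its black lid end sits square and flush against the metal stop rail, anywhere along the rail. Only push it, never pick it up, and leave the brown box, the mug, the jar and the screwdriver where they are.

Things in the scene. Friction and masses are not known exactly. Their poses are not given: they have to be found in the camera images.
- greenbox: green rigid box standing loose on end, 45 (its x) x 90 (y) x 120 mm (z), about 0.2 kg; black band round its top 22 mm (lid end); white label with orange stripe on its +x face, which at first looks away from the robot, turned up to 0.45 rad. Origin: centre of its underside; z to the lid end, x out of the label. Pushed above 80 mm height it tips without sliding; balance point at 0.36 rad
- greenbox_center (a point): centre of the green box, 60 mm from both ends; axes as the box's; 22.5 mm above the table once it lies flat
- greenbox_lid (a point): centre of the green box's black lid end face (z = 120 mm in the box); axes as the box's
- rail: fixed aluminium stop rail on the table, robot's side of the boxes, 600 mm long (its y), 25 mm high, 22 mm thick, yellow stripe along its back. Origin at the middle of its front face (the face away from the robot) at table level; x points square out of that face, away from the robot; y along the rail. Rubbing is high: a box pushed on while askew can wedge on one corner instead of squaring up. A grey strip on the table before it has no thickness
- brownbox: plain brown cardboard box of the same size as the green one, standing loose on end beside it, to be left alone; origin at the centre of its underside
- mug: white mug, 80 mm across, 90 mm high, handle at its +y; to be left alone; origin at the centre of its underside
- jar: small amber jar with a blue cap, 44 mm across, 60 mm high, standing farther from the robot than the boxes; to be left alone; origin at the centre of its underside
- driver: screwdriver with a red handle, 180 mm long, lying on the table; to be left alone; its x runs along it to the tip
Mind the look-alikes: they are no part of the job. Leave any purple or red look-alike of the greenbox alone.

How it is judged:
By the outcome, as a careful person would: the job done as asked, in the order asked, and still so for the second after the job is handed in, with the robot touching nothing.
It also fails if it takes over 72 s, if anything falls off the work surface, if the arm or the gripper's body presses on something with over 40 N, if the wrist force passes 120 N, or if a joint passes its speed limit or range.

## Working session

There is one attempt and no reset: what is moved stays moved. The work goes in short steps, each a Python script; the robot and the scene stay as the last script left them, time stands still between calls to the robot, and variables do not carry over. Pictures are saved under pics/ and viewed, and the job is handed in when it is done.

```bash
mkdir -p pics; ls; cat > h.py <<'E'
import numpy as np, cv2
from station import env
def shot(n,f):
    im,d=env.camera(n); cv2.imwrite(f'pics/{f}.png',im[:,:,::-1]); np.save(f'pics/{f}.npy',d); return im,d
def pts(n,d):
    c=env.camera_info(n); v,u=np.mgrid[:400,:640]
    P=np.stack([(u-c['cx'])/c['fx']*d,(v-c['cy'])/c['fy']*d,d],-1)
    return (P-np.array(c['t']))@np.array(c['R'])  # R^T (P-t)
E
python3 - <<'E'
from h import *
for n in ['side','top','wrist']:
    shot(n,n+'0'); c=env.camera_info(n); R=np.array(c['R']); print(n,c['fx'],-R.T@np.array(c['t']),R[2])
print(env.get_clock(),env.get_orientation())
E
```

```text
pics
side 459.92511146331407 [ 234.9322781  -889.16344785  868.29013453] [ 0.27933445  0.74096548 -0.61069012]
top 471.2360530172538 [ 457.07634005   13.02179462 1307.58496296] [ 0.09505706  0.00996042 -0.99542199]
wrist 321.42062682449534 [195.31696916 544.91653113 381.95057749] [ 0.21808804 -0.11200584 -0.96948043]
0.15 [ 2.31744271e-01  9.72776352e-01 -8.06927706e-04 -3.31593294e-04]
```

View pics/top0.png

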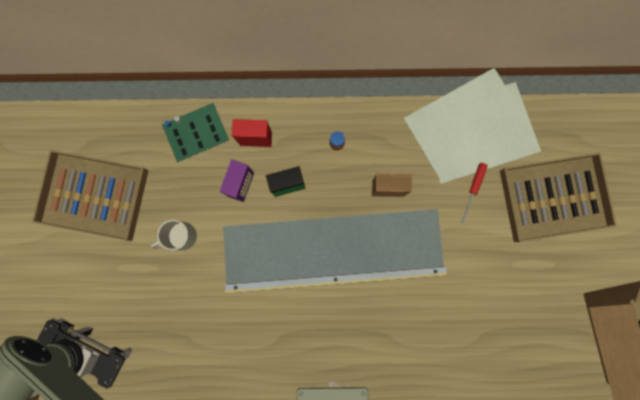

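View pics/side0.png

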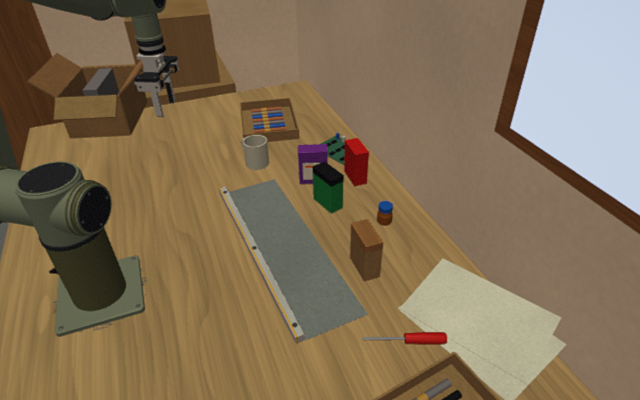

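The top view shows these candidates:
- Black-lidded green box at (285,181).
- Purple look-alike at (237,180).
- Red look-alike at (251,132).
- Green PCB at (195,132).
- Brown box at (392,184).

In the side view the green box with the black lid is at (328,188). I choose that one, and will check it in a crop and measure it.

```bash
python3 - <<'E'
from h import *
im=cv2.imread('pics/side0.png'); im2=cv2.imread('pics/top0.png')
a=cv2.resize(im[120:290,230:430],None,fx=3,fy=3,interpolation=cv2.INTER_CUBIC)
b=cv2.resize(im2[100:300,150:460],None,fx=2.5,fy=2.5,interpolation=cv2.INTER_CUBIC)
cv2.imwrite('pics/c1.png',a);cv2.imwrite('pics/c2.png',b)
P=pts('top',np.load('pics/top0.npy'))
z=P[...,2]
def rect(m,name):
    m=m.astype(np.uint8); n,l,s,c=cv2.connectedComponentsWithStats(m)
    for i in range(1,n):
        if s[i,4]<60: continue
        q=P[l==i]
        r=cv2.minAreaRect(q[:,:2].astype(np.float32)); print(name,c[i].round(),s[i,4],'z',np.median(q[:,2]).round(1),'c',np.round(r[0],1),np.round(r[1],1),round(r[2],1))
rect((z>108)&(z<132)&(P[...,0]>300)&(P[...,0]<900),'h120')
rect((z>80)&(z<100)&(P[...,0]>300)&(P[...,0]<900)&(np.abs(P[...,1])<700),'h90')
rect((z>50)&(z<70)&(P[...,0]>300)&(P[...,0]<900)&(np.abs(P[...,1])<400),'h60')
rect((z>15)&(z<35)&(P[...,0]>200)&(P[...,0]<700)&(np.abs(P[...,1])<400),'h25')
for uv in [(227,287),(440,268),(335,280)]: print(uv,P[uv[1],uv[0]])
E
```

```text
h120 [249. 129.] 659 z 120.9 c [779.5 211.3] [91.7 47.3] 86.9
h120 [233. 179.] 664 z 120.8 c [649.3 250.8] [46.9 91.1] 69.5
h120 [284. 179.] 656 z 120.5 c [646.5 120.3] [46.9 90.4] 14.9
h120 [393. 183.] 669 z 120.3 c [ 633.9 -157.5] [91.4 46.1] 88.8
h120 [617. 297.] 99 z 119.4 c [ 347.9 -714.1] [20.9 74.3] 27.9
h90 [253. 139.] 64 z 91.1 c [757.5 210.6] [16.7 90.7] 7.1
h90 [172. 235.] 211 z 89.4 c [507.6 413.7] [79.3 78.7] 72.6
h60 [256. 140.] 70 z 60.5 c [761.1 203.1] [36.9 96.5] 22.3
h60 [337. 139.] 174 z 60.1 c [764.1 -17.3] [38.1 37.6] 87.8
h25 [474. 186.] 100 z 22.5 c [ 642.5 -395.7] [18.5 54.7] 73.2
h25 [335. 280.] 1860 z 24.8 c [384.9  -7.8] [ 22.7 599.9] 4.1
(227, 287) [368.38471324 283.55936156  24.34245812]
(440, 268) [ 414.14948289 -291.2138804    24.95749594]
(335, 280) [384.75440056  -7.96380684  27.80866229]
```

View pics/c1.png

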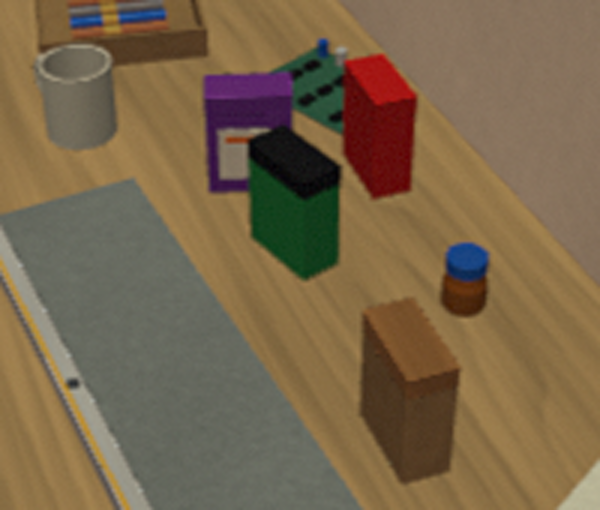

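View pics/c2.png

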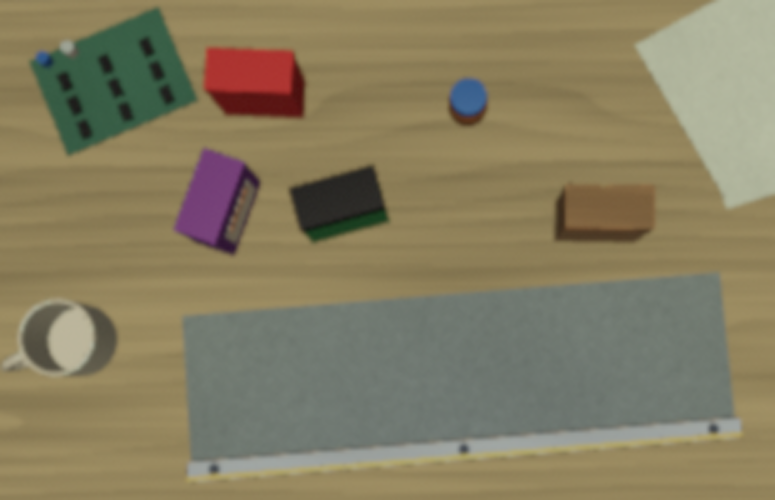

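The crops confirm the target: green body with a black lid, at (300,200) in the side crop and (340,205) in the top crop. Its height of 120.5 and top of 47x90 match the description. Next I fit the rail line and get the approach pose.

```bash
cat >> h.py <<'E'
from scipy.spatial.transform import Rotation
def q(yaw):
    s,c=np.sin(yaw),np.cos(yaw)
    return Rotation.from_matrix(np.array([[-c,-s,0],[-s,c,0],[0,0,-1.]]).T.T).as_quat()
E
python3 - <<'E'
from h import *
R=Rotation.from_quat(q(.26)).as_matrix(); print(R.round(2))
P=pts('top',np.load('pics/top0.npy'));z=P[...,2]
m=(z>22)&(z<28)&(P[...,0]>340)&(P[...,0]<440)&(np.abs(P[...,1])<310)
Q=P[m]
for y0 in (0,):
    # front edge: max x per y-bin
    b=np.arange(-270,271,15);F=[]
    for a in b:
        k=Q[np.abs(Q[:,1]-a)<7.5]; F.append((a,np.percentile(k[:,0],97),np.percentile(k[:,0],3)))
    F=np.array(F); print('front',np.polyfit(F[:,0],F[:,1],1),'back',np.polyfit(F[:,0],F[:,2],1))
m=(z>112)&(z<128)&(np.hypot(P[...,0]-646,P[...,1]-120)<70)
Q=P[m][:,:2]; C=Q.mean(0); w,V=np.linalg.eigh(np.cov((Q-C).T)); print(C,V[:,0],np.arctan2(V[1,0],V[0,0]))
n=np.array([np.cos(.26),np.sin(.26)])
for zz in (230,108):
  p=C+n*62; print(env.ik([*p,zz],q(.26)))
E
```

```text
[[-0.97 -0.26  0.  ]
 [-0.26  0.97  0.  ]
 [-0.    0.   -1.  ]]
front [-7.10826120e-02  3.94502406e+02] back [-7.10141638e-02  3.74620348e+02]
[645.82177289 120.25565361] [-0.966928   -0.25504951] -2.8836937502606417
[ 7.04201301e-02  5.02153846e-01  1.11609873e+00 -4.44089210e-16
  1.52334008e+00 -1.76037620e+00]
[ 7.04201301e-02  5.93217857e-01  1.23485842e+00 -4.44089210e-16
  1.31351637e+00 -1.76037620e+00]
```

```bash
python3 - <<'E'
from h import *
C=np.array([645.8,120.3]); n=np.array([np.cos(.258),np.sin(.258)])
env.move_gripper(0.5)
p=C+n*62
env.move_straight([259.3,513.2,290])
env.move_pose([*p,260],q(.258))
env.move_straight([*p,108])
f0=env.get_wrist_force(); print(f0,env.get_clock(),env.get_tcp_pos())
for d in (45,38,30):
    env.move_straight([*(C+n*d),108],speed=60); print(d,np.round(env.get_wrist_force(),2))
shot('side','s1'); shot('top','t1')
E
```

```text
[-0.54128752  0.896646    0.04149711] 4.9417 [706.84008892 136.23515583 109.6002222 ]
45 [-0.18 -0.46  0.43]
38 [ 0.05 -0.27 -0.  ]
30 [ 0.19  0.2  -0.35]
```

View pics/s1.png

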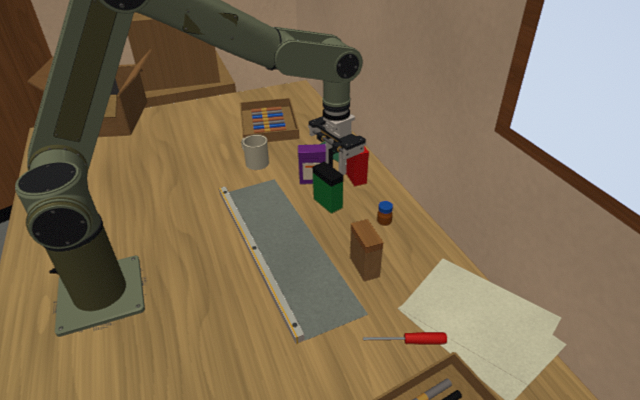

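The fingers (345,155) sit right behind the green box's lid at (328,172), clear of the red box. Pushing on.

```bash
python3 - <<'E'
from h import *
C=np.array([645.8,120.3]); n=np.array([np.cos(.258),np.sin(.258)])
env.move_straight([*(C+n*8),108],speed=60); print(np.round(env.get_wrist_force(),2)); shot('side','s2')
env.move_straight([*(C-n*28),108],speed=60); print(np.round(env.get_wrist_force(),2)); 
env.hold(0.3); shot('side','s3'); print(env.get_clock())
a=cv2.imread('pics/s2.png')[100:300,220:440];b=cv2.imread('pics/s3.png')[100:300,220:440]
cv2.imwrite('pics/c3.png',cv2.resize(np.hstack([a,b]),None,fx=1.8,fy=1.8))
E
```

```text
[ 0.28 -0.2  -0.14]
[-0.89 -0.64  0.1 ]
7.6917
```

View pics/c3.png

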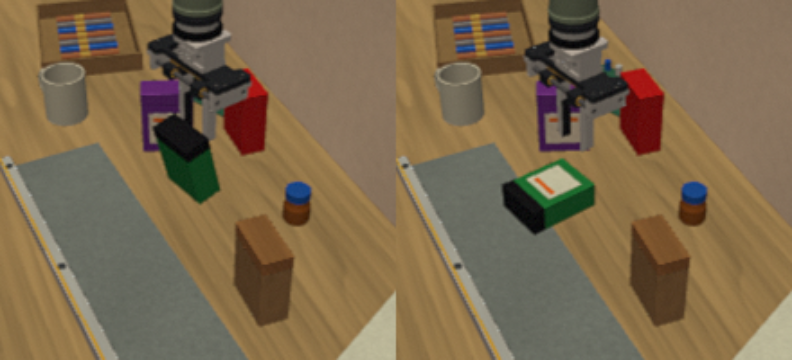

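The box leans mid-push in the left crop. In the right crop it lies flat with the label up and the lid towards the rail. I move back behind it and measure.

```bash
python3 - <<'E'
from h import *
C=np.array([645.8,120.3]); n=np.array([np.cos(.258),np.sin(.258)])
env.move_straight([*(C+n*50),180],rot=q(.071))
im,d=shot('top','t2'); P=pts('top',d); z=P[...,2]
m=(z>38)&(z<52)&(P[...,0]>430)&(P[...,0]<640)&(P[...,1]>0)&(P[...,1]<200)
k=P[m]; print(m.sum(),np.median(k[:,2]),cv2.minAreaRect(k[:,:2].astype(np.float32)))
E
```

```text
887 45.45489740514425 ((567.313720703125, 90.85050964355469), (120.11980438232422, 73.73001861572266), 14.802462577819824)
```

View pics/t2.png

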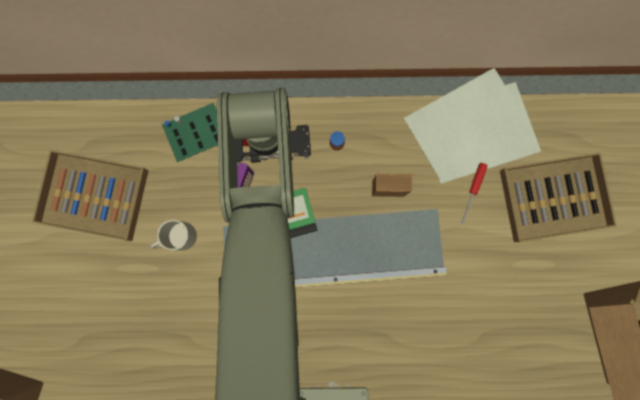

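The arm covers part of the box in the top view, at (260,240). The visible part is still 120 long, its top is at z = 45.5 and its yaw is 0.258. After correcting for the hidden strip, its centre is about (565,99), which matches the pivot prediction of (566,99). Next I push with two spread fingers held parallel to the rail, so the box squares up before it reaches it.

```bash
python3 - <<'E'
from h import *
a=.071; nr=np.array([np.cos(a),np.sin(a)]); tr=np.array([-np.sin(a),np.cos(a)])
p=lambda r:r*nr+58.3*tr
env.move_straight([*p(664),180],rot=q(a))
env.move_straight([*p(664),26],speed=120)
shot('side','s4'); print(np.round(env.get_wrist_force(),2))
for r in (640,610,580,555,537):
    env.move_straight([*p(r),26],speed=50); print(r,np.round(env.get_wrist_force(),2))
shot('side','s5'); shot('wrist','w5');print(env.get_clock())
x=cv2.imread('pics/s4.png')[100:300,220:440];b=cv2.imread('pics/s5.png')[100:300,220:440]
cv2.imwrite('pics/c5.png',cv2.resize(np.hstack([x,b]),None,fx=1.8,fy=1.8))
E
```

```text
[ 0.64 -0.06  0.02]
640 [-0.35 -0.46 -0.16]
610 [-0.47 -0.12 -0.15]
580 [-0.13 -0.92  0.17]
555 [-0.73  0.31 -0.3 ]
537 [-0.79  0.39 -0.26]
13.925
```

View pics/c5.png

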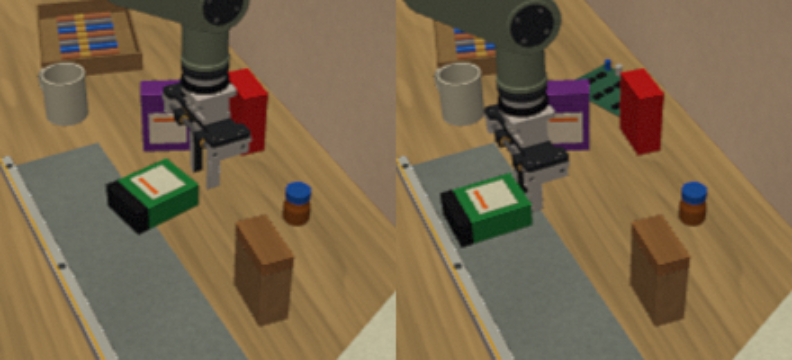

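View pics/w5.png

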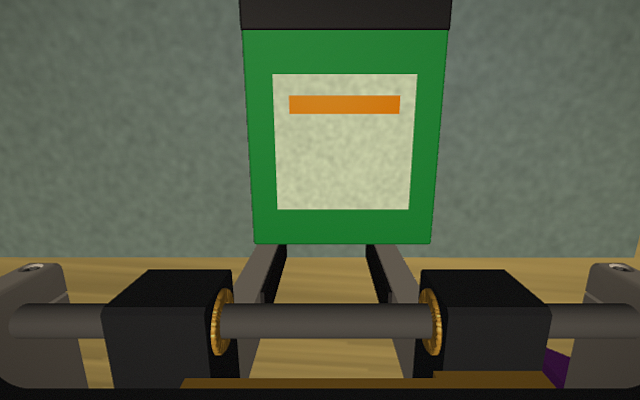

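In the wrist view the box is centred between the fingers at (343,243) and its bottom edge is square to the jaws. In the side view it is on the grey strip, with a gap still to the rail. I push on in small steps until a contact force appears.

```bash
python3 - <<'E'
from h import *
a=.071; nr=np.array([np.cos(a),np.sin(a)]); tr=np.array([-np.sin(a),np.cos(a)])
p=lambda r:r*nr+58.3*tr
env.move_straight([*p(527),26],speed=40)
r=527
while r>508:
    r-=1; env.move_straight([*p(r),26],speed=20)
    f=np.array(env.get_wrist_force()); t=np.array(env.get_wrist_torque()); print(r,np.round(f,1),np.round(t,2),np.round(env.get_tcp_pos()[:2]@nr,1))
    if f[:2]@nr>10: break
print(env.get_clock()); shot('wrist','w6'); shot('side','s6')
E
```

```text
526 [-0.3 -0.6 -0.4] [ 0.08 -0.08 -0.01] 526.0
525 [ 1.6  0.1 -0.1] [ 0.09 -0.18 -0.  ] 525.1
524 [1.1 0.1 0.4] [-0.02 -0.24 -0.01] 524.0
523 [ 1.3 -0.5  0.3] [ 0.06 -0.17 -0.  ] 523.0
522 [2.5 0.7 0.4] [-0.01 -0.28 -0.03] 522.1
521 [ 4.4  0.7 -1. ] [ 0.05 -0.77 -0.1 ] 522.1
520 [ 4.7 -0.8 -0.5] [ 0.1  -1.09 -0.11] 522.0
519 [ 6.8  1.1 -1.5] [ 0.14 -1.36 -0.04] 522.0
518 [ 8.   1.4 -1.8] [ 0.19 -1.53 -0.11] 522.0
517 [ 9.2  1.6 -1.5] [ 0.26 -1.76 -0.08] 521.9
516 [10.8  0.6 -1.5] [ 0.24 -2.   -0.08] 521.9
17.075
```

View pics/w6.png

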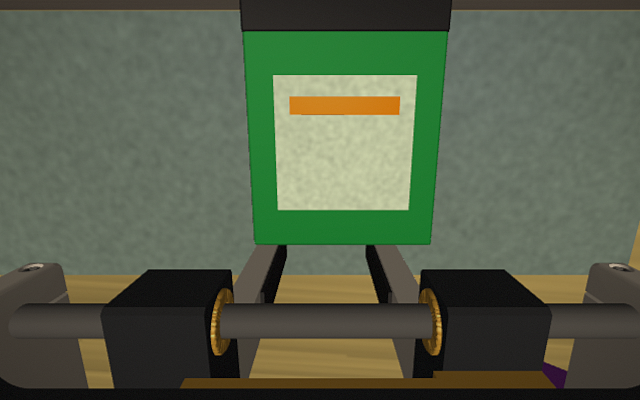

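The box stopped at TCP r = 522, exactly as predicted for a flush fit, and the force rose steadily after that. I back off slowly and check with the arm clear.

```bash
python3 - <<'E'
from h import *
a=.071; nr=np.array([np.cos(a),np.sin(a)]); tr=np.array([-np.sin(a),np.cos(a)])
p=lambda r:r*nr+58.3*tr
env.move_straight([*p(522),26],speed=20)
env.move_straight([*p(545),26],speed=60)
env.move_straight([*p(545),230])
j=np.array(env.get_qpos()); j[0]-=1.0; env.move_j(j.tolist())
im,d=shot('top','t7'); shot('side','s7'); P=pts('top',d); z=P[...,2]
m=(z>38)&(z<52)&(P[...,0]>370)&(P[...,0]<560)&(P[...,1]>0)&(P[...,1]<200)
k=P[m]; r=cv2.minAreaRect(k[:,:2].astype(np.float32)); print(np.median(k[:,2]),r)
R=(z>20)&(z<30)&(P[...,0]>340)&(P[...,0]<440)&(np.abs(P[...,1])<310)
Q=P[R]@np.r_[nr,0]; print('box r range',np.percentile(k[:,:2]@nr,[.5,99.5]),'rail front',np.percentile(Q,97))
# lid end edge line vs rail
t=k[:,:2]@tr; rr=k[:,:2]@nr
for lo in range(int(t.min())+3,int(t.max())-8,12):
    s=(t>=lo)&(t<lo+12); print(lo,rr[s].min().round(1),rr[s].max().round(1))
x=cv2.resize(im[160:300,180:420,::-1],None,fx=3.3,fy=3.3,interpolation=cv2.INTER_CUBIC); cv2.imwrite('pics/c7.png',x)
y=cv2.imread('pics/s7.png')[120:300,200:420]; cv2.imwrite('pics/c8.png',cv2.resize(y,None,fx=3.2,fy=3.2,interpolation=cv2.INTER_CUBIC))
print(env.get_clock())
E
```

```text
45.350817363972624 ((448.0302734375, 102.49894714355469), (120.34709167480469, 90.60798645019531), 4.17568826675415)
box r range [394.80527471 513.52358174] rail front 393.87537874944053
28 394.7 512.6
40 395.6 513.4
52 394.0 514.2
64 394.8 513.0
76 395.8 513.7
88 394.1 514.3
100 395.2 513.1
21.6667
```

View pics/c7.png

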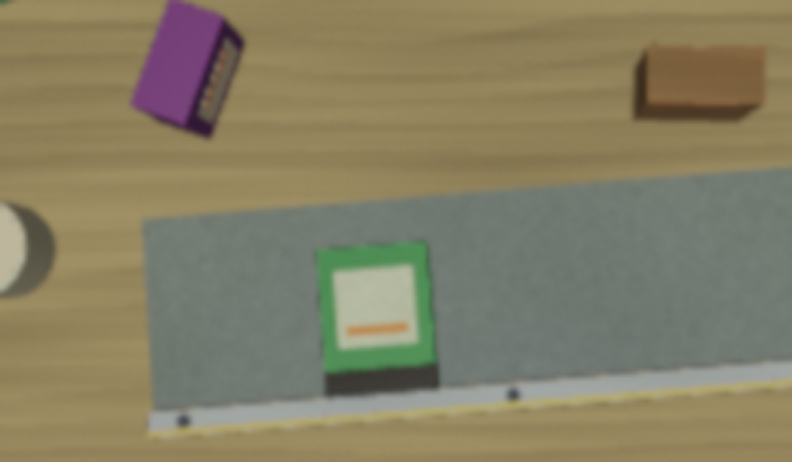

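View pics/c8.png

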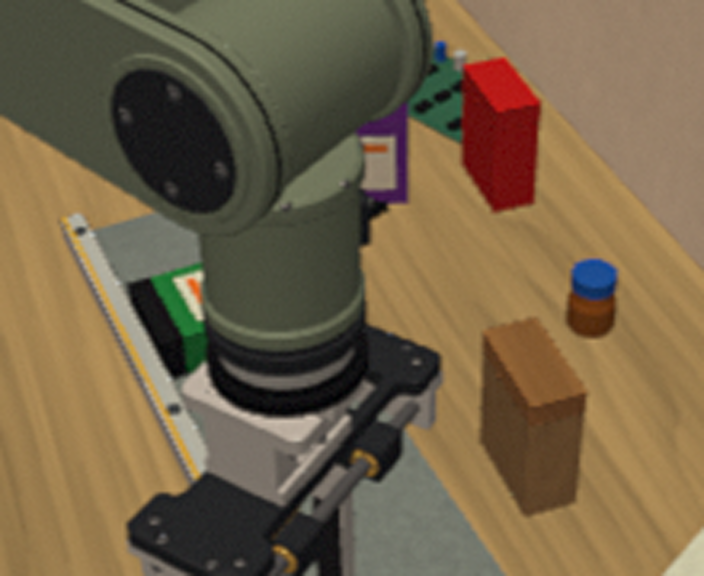

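The top crop shows the box flat with its label up and the lid edge at (380,390) against the rail, with no visible gap. Box yaw is 0.073 against 0.071 for the rail, and the lid end is at r ≈ 394 along the rail normal against 394 for the rail front. The arm touches nothing, so I hand in.

```bash
python3 - <<'E'
from h import *
P=pts('top',np.load('pics/t7.npy'));z=P[...,2]
for n,c,lo,hi in [('brown',(634,-157),108,132),('purple',(649,251),108,132),('red',(779,211),108,132),('mug',(508,414),80,100),('jar',(764,-17),50,70),('driver',(642,-396),15,35)]:
    m=(z>lo)&(z<hi)&(np.hypot(P[...,0]-c[0],P[...,1]-c[1])<75); print(n,np.round(cv2.minAreaRect(P[m][:,:2].astype(np.float32))[0],1))
env.job_done(); print(env.get_clock())
E
```

```text
brown [ 633.4 -157.4]
purple [649.2 251. ]
red [779.5 211.2]
mug [507.8 413.8]
jar [763.6 -17.2]
driver [ 636.2 -397.4]
the job is handed in; nothing more can be done
the job is handed in; nothing more can be done
```

The green box now lies flat with its label up and its black lid end flush and square against the rail. The job is handed in, at about 22 s of robot time. I tipped it by pushing near the top of the label side with two fingers. I then pushed it from behind with the fingers held parallel to the rail, so it squared up before touching, and pressed to about 11 N.

**Last checks**
- **Box:** its top is at z ≈ 45 mm and its yaw is 0.073 rad against 0.071 for the rail. The lid end is within about 1 mm of the rail's front face, which is the limit of the depth measurement. The arm was clear of everything.
- **Other objects:** the brown box, mug, jar and the purple and red look-alikes are within 1 mm of where they started.
- **Screwdriver:** its two readings differ by 6 mm. I put this down to using different measuring windows on its handle, because the arm never went near it, but I did not measure it again.
- **Side view:** the arm partly hid the box in the last side picture, so the flush check rests on the top camera and the contact force.

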